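# Pack-drilling set-up: square three slate blanks and slide them under the drill

### The job

Get the three long slate blanks ready to be drilled together: lay the loose one on top of the two already stacked on the drill's plywood board, tap the pack up against the fence until all the edges are flush, and slide it along the fence, under the bush bar and drill, until it is fully home against the stop. Slate chips, so lay the blank down rather than dropping it, do not bump the drill, and leave the other things on the bench where they are.

Things in the scene. Friction and masses are not known exactly. Their poses are not given: they have to be found in the camera images.
- jig: Drill base with plywood board (155 x 450 mm, top 48 mm above the bench), fence, guide and bush bar, fixed. Origin on the bench below the spindle axis; z up, +y along the fence away from the stop (robot's left), +x across the board to the fence, away from the robot. In this frame, mm: board x -100 to 55, y -130 to 320; a 60 wide blank against the fence has its centre line at x = 0.
- fence_face (a point): Point at the foot of the fence's face, at x = 30, y = 170, z = 48 mm in jig; axes as the jig's. The hardwood fence runs straight along the board's back edge (jig y -130 to 320 mm), 22 mm high above the board, 18 thick; its flat face looks to -x.
- guide_mouth (a point): Foot of the front guide batten's inner edge where its straight part begins, x = -34, y = 25, z = 48 mm in jig; axes as the jig's. Batten 18 wide, 22 high, from jig y = 25 to -115, outer face x = -52, and a slanted lead-in to y = 43. Fence and batten leave a channel 64 mm wide for the 60 mm wide pack, which enters from +y.
- bush (a point): Centre of the underside of the steel bush bar that bridges fence and batten, on the spindle axis, 30 mm above the board; axes as the jig's. Bar 30 mm wide along y, top with bush 42 mm above the board. A pack of three blanks is 24 mm high and passes under it.
- drill: Small grey bench drill standing on the jig, fixed; frame as jig. mm: chuck on the axis x = 0, y = 0, radius 17, from 50 above the board, drill tip 40 above it; head and belt cover x -48 to 218, y -39 to 39, from 168 to 302 above the bench; column at x = 140, motor behind to x = 219; feed handles to y = -71. Do not bump it (10 N at most).
- stop: Aluminium stop block (56 x 20 mm, 24 high, black thumbscrew) clamped on the fence across the channel beyond the drill, immovable. Origin on the board's top, on the channel's centre line, in the face that the blanks' ends meet; axes as the jig's, the pack arrives from +y. Set somewhere from jig y = -75 to -45 mm.
- blank_low: Lower of the two stacked slate blanks, dark grey rectangle 60 (its x) x 180 (its y) x 8 mm (z), 0.23 kg give or take a quarter. Origin at the centre of its underside. Lies flat on the plywood board to the left of the drill, away from the fence and roughly parallel to it.
- blank_mid: The second blank, same size, lying flat on blank_low and staggered from it. Origin at the centre of its underside. The slate is honed and the board waxed: blanks slide easily on one another and on the board (friction about 0.35), the whole pack moves with 2 to 4 N.
- blank_loose: The loose third blank, same size and slate (60 in its x, 180 in its y, 8 thick), lying flat on the bench top left of the drill's board. Origin at the centre of its underside.
- offcut: A shorter, narrower slate offcut, 46 x 105 x 8 mm, flat on the bench near the loose blank; not for this job. Origin at the centre of its underside.
- caliper: Steel caliper 225 mm long (its y) lying on the bench between robot and drill, 8 mm high; bystander.
- set_square: Flat steel set square about 150 x 90 mm, 3 mm thick, on the bench right of the drill; bystander.
- pebble_grey: Grey pebble 40 mm across, 22 high, on the plywood board in front of the front guide batten; bystander.
- pebble_brown: Brown pebble 48 mm across, 24 high, on the bench; bystander.
- dop_stick: Wooden stick 170 mm long with a stone stub on its end, 22 mm high, lying on the bench between robot and drill; bystander.
Things that resemble listed ones, but are neither listed nor needed, are in the scene too. What is shaped like the blank_low but orange or red is not meant. Leave any red look-alike of the blank_loose alone.

How it is judged:
By the outcome, as a careful person would: the job done as asked, in the order asked, and still so for the second after the job is handed in, with the robot touching nothing.
It also fails if it takes over 64 s, if anything falls off the work surface, if the arm or the gripper's body presses on something with over 40 N, if the wrist force passes 120 N, or if a joint passes its speed limit or range.

### The arm

A 6-joint arm with a two-finger parallel gripper is mounted at the origin on the work surface. World frame = base frame: x ahead of the robot, y to its left, z up, the work surface at z = 0. Lengths are in m, angles in degrees, forces in N, time in s.
With the tool pointing down it reaches from about 0.4 to 0.825 m from the base axis. Payload 7 kg.
Tool frame: the origin (TCP) lies midway between the tips of the shut fingers; the grasp point (between the pads) lies 19 mm behind it; x points along the fingers, z is the direction in which the jaws open and shut, and the axes are right-handed (so a half turn about x gives the same grasp; the last joint's range is limited). The gripper opens to 88 mm and grips with 3 to 60 N. Pads are 19 mm wide; open, the fingers measure 130 mm over their backs; the gripper's body (78 mm by 193 mm) begins 47 mm behind the grasp point.
Start: joints at [81.71, 20.546, 0.682, 0, -70.136, -16.507], TCP at [0.283, 0.613, 0.227] pointing down, gripper open.
Joint ranges: [-176.03, 176.03], [-82.01, 121.73], [-58.28, 71.71], [-173.87, 95.51], [-174.79, -0.11], [-173.66, 173.66]. Speed limits (degrees/s): [136.94, 136.94, 172.46, 180, 180, 180].

### API

Orientations are given as [roll, pitch, yaw] about the fixed x, y, z axes, in that order (R = Rz(yaw) Ry(pitch) Rx(roll)).
In Python, from plant import ctrl gives the robot as it stands. The module is installed in compiled form; this text tells all that it offers.
- The arm moves only by the tool servo_tool, never from a script. Its argument "deltas" is a list of rows, each a list of 3 entries, a list of its own where there are three numbers: the turn, a rotation vector about the tool's x, y, z in degrees, then the shift along the tool's x, y, z in cm, then the finger opening in cm, from 0 to 8.76. A call has 1 to 5 rows; each row is the pose to reach, as a shift and turn from the pose measured when the call began, along the tool's axes at that moment; what a row does not reach only later rows make up. A row lasts 1/10 s, in which the tool goes at most 50 mm and 8.59 degrees, less where a joint would pass 70% of its speed; a pose out of reach is approached as far as the arm can. A call with a gripper value outside its range is refused whole. The fingers move at their own pace and stop on an object; the grip force is fixed at half the most. Time passes only in rows, so rows that repeat a pose let the fingers close. It gives the time, the measured TCP pose, the force and the opening at its end, in the units of the state.
- ctrl.get_obs(): the state, without advancing time (a new reading comes with each control period).
- ctrl.snapshot(name): name is "side" or "top"; returns a dict with "image" (480x640x3 uint8, red, green, blue), "vertical_fov" (degrees; the focal length in pixels is half the picture's height over the tangent of half this angle, whatever the lens; pixels are square), "cx", "cy" (the principal point, pixels), "rvec" (rotation vector, rad) and "tvec" (3), from world to camera coordinates, as OpenCV has them. Camera axes: x right, y down, z forward; pixel columns grow to the right and rows downward; lengths in m; the calibration is good to about 2 mm. A picture is of the moment at which its call begins. There is no depth.
- ctrl.close_job(): hands the job in, once; it reports no verdict.
The state is a dict: "clock": time; "joint_pos": joint angles; "qvel": joint speeds; "tau": joint torques, N m; "tool_pos": TCP position; "orientation": TCP orientation; "force": force on the tool from outside, world axes, zero at the start; "moment": the same for the moment, N m; "opening": finger opening in m.
Only numpy, scipy, OpenCV 4.12 (cv2) and the standard library are available. Lean on these libraries where they do the work, as an engineer would, in place of code of your own. Each camera call takes 0.05 s, during which the arm holds its last target. There are 200 camera calls.

## Working session

There is one attempt and no reset: what is moved stays moved. The work goes in short steps, Python scripts to look and compute and a tool call to move; the robot and the scene stay as the last step left them, time stands still between calls to the robot, and variables do not carry over. Pictures are saved under pics/ and viewed, on a budget of 10 in all, crops included, one or two more only if the job needs it, and the job is handed in when it is done.

Besides the shell and the picture viewer there is one more tool, called after "Emit:" in YAML: its name, and indented under it one key for each argument. servo_tool: Moves the arm, as the interface text tells. Its arguments: {"type":"object","properties":{"deltas":{"type":"array","items":{"type":"array"}}},"required":["deltas"]}

```bash
mkdir -p pics; cat > h.py <<'E'
import numpy as np, cv2
from plant import ctrl
from scipy.spatial.transform import Rotation as R
def snap(n):
    s=ctrl.snapshot(n); f=240/np.tan(np.radians(s["vertical_fov"])/2)
    s["K"]=np.array([[f,0,s["cx"]],[0,f,s["cy"]],[0,0,1]]); s["R"]=cv2.Rodrigues(np.array(s["rvec"],float))[0]; s["t"]=np.array(s["tvec"],float).reshape(3); return s
def unproj(s,px,z):
    px=np.atleast_2d(px).astype(float); d=np.c_[px,np.ones(len(px))]@np.linalg.inv(s["K"]).T@s["R"]; c=-s["R"].T@s["t"]
    return c+d*((z-c[2])/d[:,2])[:,None]
def proj(s,P): 
    q=(np.atleast_2d(P)@s["R"].T+s["t"])@s["K"].T; return q[:,:2]/q[:,2:]
def save(s,n): cv2.imwrite("pics/"+n,s["image"][:,:,::-1])
E
python3 - <<'E'
from h import *
import pickle
for n in("top","side"):
    s=snap(n); save(s,n+"1.png"); pickle.dump(s,open(n+"1.pkl","wb")); print(n,s["vertical_fov"],-s["R"].T@s["t"],s["R"][2])
o=ctrl.get_obs(); print(o)
E
```

```text
top 45.733673139912156 [0.22840397 0.01055509 1.76344868] [ 0.12152909  0.01800584 -0.99242454]
side 46.785539558772605 [-0.08683065 -1.12317915  0.86591448] [ 0.33013666  0.77706682 -0.53588893]
{'clock': 0.1, 'joint_pos': array([ 8.17095932e+01,  2.05868543e+01,  6.38406716e-01, -1.63562538e-02,
       -7.01351906e+01, -1.65065743e+01]), 'qvel': array([-0.11829881,  0.06852349,  0.09933865,  0.0546243 ,  0.06100033,
        0.00980919]), 'tau': array([-1.27370287e-03, -5.84164989e+01,  2.93750650e+01,  7.01550588e+00,
        1.02000585e-02, -4.57844885e-05]), 'tool_pos': array([0.28295077, 0.61235249, 0.22572141]), 'orientation': array([   6.09049247,   89.91495967, -108.71205777]), 'force': array([-0.53159243, -0.09363816,  0.75521355]), 'moment': array([-0.04953814,  0.05405932, -0.01950086]), 'opening': 0.08756779418134644}
```

View pics/top1.png

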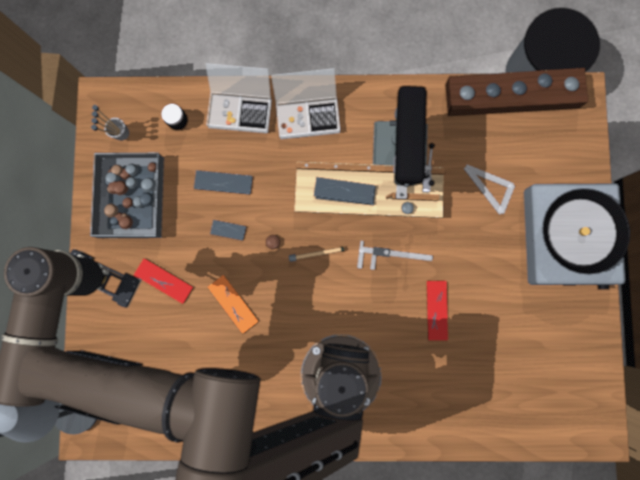

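View pics/side1.png

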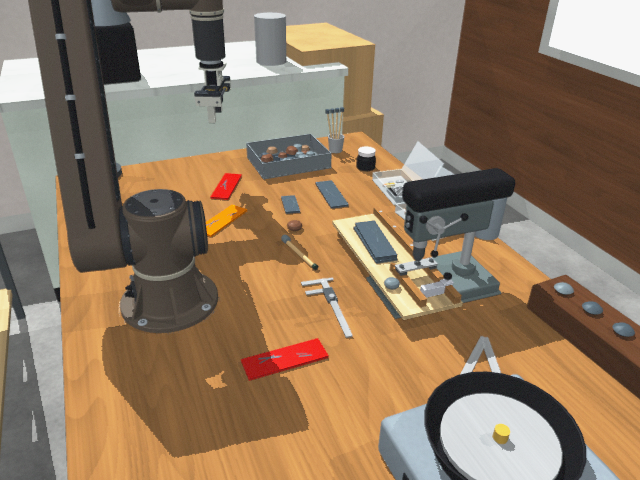

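The top view shows the loose blank at about (223,182), the offcut at (228,230), the stack at (345,190), the board from (295,170) to (443,217), and the drill at (410,135). Next I'll measure the edges.

```bash
python3 - <<'E'
from h import *
import pickle
s=pickle.load(open("top1.pkl","rb")); im=s["image"]
hsv=cv2.cvtColor(im,cv2.COLOR_RGB2HSV); g=im.astype(int)
m=((g[:,:,0]-g[:,:,2]<18)&(g.max(2)<110)).astype(np.uint8)
n,l,st,c=cv2.connectedComponentsWithStats(m)
for i in range(1,n):
    x,y,w,h,a=st[i]
    if a>200 and 180<c[i][0]<400 and 150<c[i][1]<250:
        ys,xs=np.where(l==i); q=cv2.minAreaRect(np.c_[xs,ys].astype(np.float32)); b=cv2.boxPoints(q)
        for z in (0.008,.056,.064):
            P=unproj(s,b,z)[:,:2]; e=P[1]-P[0],P[2]-P[1]; print(i,a,z,"c",P.mean(0).round(4),"sides",[np.linalg.norm(v).round(4) for v in e],[np.degrees(np.arctan2(v[1],v[0])).round(1) for v in e])
# board: yellowish light
a=im[140:232,285:455]; A=cv2.resize(a,None,fx=4.6,fy=4.6,interpolation=cv2.INTER_CUBIC)
t=pickle.load(open("side1.pkl","rb"));b=t["image"][170:330,320:520]; B=cv2.resize(b,(782,626)[:2] if 0 else (782,int(160*3.91)),interpolation=cv2.INTER_CUBIC)
cv2.imwrite("pics/a.png",A[:,:,::-1]);cv2.imwrite("pics/b.png",B[:590,:,::-1])
E
```

```text
33 909 0.008 c [0.5964 0.367 ] sides [np.float64(0.0579), np.float64(0.1789)] [np.float64(-4.0), np.float64(-96.0)]
33 909 0.056 c [0.5863 0.3572] sides [np.float64(0.0563), np.float64(0.174)] [np.float64(-4.0), np.float64(-96.0)]
33 909 0.064 c [0.5846 0.3556] sides [np.float64(0.0561), np.float64(0.1732)] [np.float64(-4.0), np.float64(-96.0)]
37 1079 0.008 c [ 0.5642 -0.0166] sides [np.float64(0.0617), np.float64(0.186)] [np.float64(-7.0), np.float64(-97.6)]
37 1079 0.056 c [ 0.555  -0.0158] sides [np.float64(0.06), np.float64(0.181)] [np.float64(-7.0), np.float64(-97.6)]
37 1079 0.064 c [ 0.5535 -0.0157] sides [np.float64(0.0597), np.float64(0.1801)] [np.float64(-7.0), np.float64(-97.6)]
```

View pics/a.png

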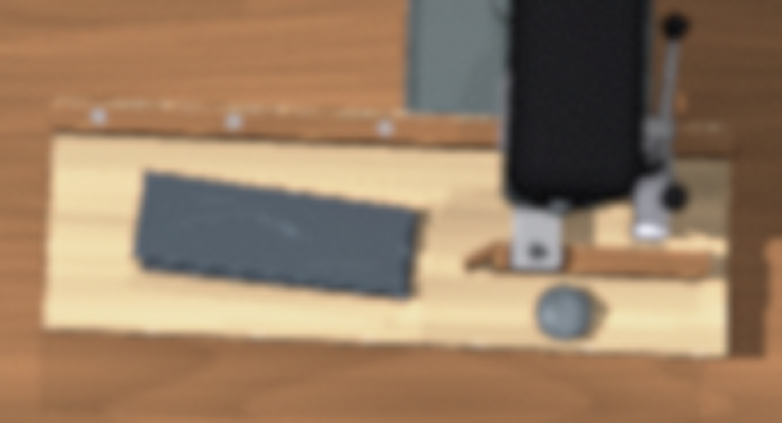

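View pics/b.png

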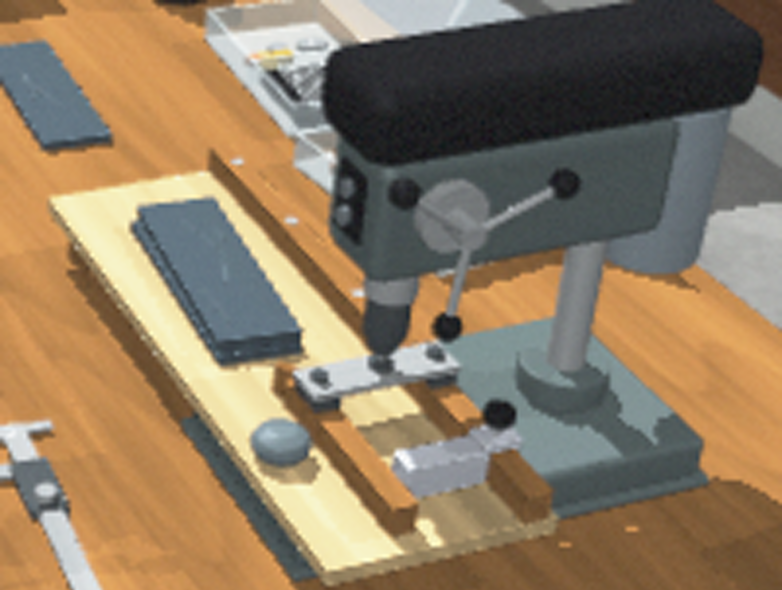

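The crops show the board corners, the fence (its foot near (52,137) at the left end of the top crop), and the stack about 7° off. The stop is beyond the bar, at (635–665,180–240) in the top crop. I'll fit the jig pose from both views.

```bash
cat > fit.py <<'E'
from h import *
import pickle
from scipy.optimize import least_squares
s=pickle.load(open("top1.pkl","rb"));t=pickle.load(open("side1.pkl","rb"))
A=lambda p:(np.array(p,float)+.5)/4.6-.5+[285,140]
B=lambda p:(np.array(p,float)+.5)/3.91-.5+[320,170]
T=[((43,327),(-100,320,48)),((726,355),(-100,-130,48)),((52,137),(30,320,48)),((513,268),(-52,15,90)),((562,270),(-52,-15,90))]
S=[((50,200),(-100,320,48)),((327,572),(-100,-130,48)),((555,515),(55,-130,48)),((410,530),(-52,-115,48)),((210,150),(30,320,70))]
def W(p,P):
    P=np.array(P,float)/1000; c,q=np.cos(p[2]),np.sin(p[2]); return np.c_[p[0]+c*P[:,0]-q*P[:,1],p[1]+q*P[:,0]+c*P[:,1],P[:,2]]
f=lambda p:np.r_[proj(s,W(p,[b for a,b in T]))-A([a for a,b in T]),proj(t,W(p,[b for a,b in S]))-B([a for a,b in S])].ravel()
r=least_squares(f,[.58,-.2,0],loss="soft_l1"); p=r.x
def J(P): # world->jig mm
    P=np.atleast_2d(P); d=P[:,:2]-p[:2]; c,q=np.cos(p[2]),np.sin(p[2]); return 1000*np.c_[c*d[:,0]+q*d[:,1],-q*d[:,0]+c*d[:,1]]
if __name__=="__main__":
    print(p[:2],np.degrees(p[2])); print(f(p).reshape(-1,2).round(1).tolist()); np.save("jig.npy",p)
    print("mid top corners", J(unproj(s,A([(146,170),(418,210),(408,298),(140,266)]),.064)).round(1).tolist())
    print("side mid top",J(unproj(t,B([(138,206),(212,198),(300,332),(218,345)]),.064)).round(1).tolist())
    print("side low: right bottom corner, left bulge",J(unproj(t,B([(223,362),(300,352)]),.048)).round(1).tolist(),J(unproj(t,B([(133,226)]),.056)).round(1).tolist())
    print("stop -y face bottom L,R",J(unproj(t,B([(410,497),(490,478)]),.048)).round(1).tolist(),"topL",J(unproj(t,B([(395,457)]),.072)).round(1).tolist())
    print("stop top view front edge",J(unproj(s,A([(634,240),(666,240)]),.072)).round(1).tolist())
    print("loose rel", J([[.5964,.367]]))
E
python3 fit.py
```

```text
[ 0.58299809 -0.18504058] -2.6358187443583376
[[0.1, -0.2], [-0.5, -0.2], [0.3, -0.5], [-0.1, -1.3], [-0.7, -1.3], [-1.1, 0.1], [-0.0, 0.7], [0.7, 1.3], [-5.7, 3.0], [-0.8, -0.6]]
mid top corners [[4.9, 256.1], [-14.8, 75.6], [-73.8, 80.1], [-59.7, 257.1]]
side mid top [[-49.6, 265.9], [6.5, 259.3], [-12.3, 80.6], [-70.6, 84.1]]
side low: right bottom corner, left bulge [[-64.8, 85.9], [-11.0, 80.0]] [[-58.5, 253.2]]
stop -y face bottom L,R [[-18.3, -81.6], [37.9, -80.9]] topL [[-25.5, -70.2]]
stop top view front edge [[-30.7, -65.6], [-29.9, -86.5]]
loose rel [[-11.9992291  552.07285289]]
```

```bash
cat > go.py <<'E'
from h import *
import sys
# usage: go.py w|j x y z(mm) yaw(deg of jaw axis, in that frame)
p=np.load("jig.npy")
o=ctrl.get_obs(); Rm=R.from_euler("xyz",o["orientation"],degrees=True); M=Rm.as_matrix(); pos=np.array(o["tool_pos"])
c,q=np.cos(p[2]),np.sin(p[2]); Rj=np.array([[c,-q],[q,c]])
d=Rj.T@(pos[:2]-p[:2])*1000
jw=np.degrees(np.arctan2(M[1,2],M[0,2]))
print("t %.2f pos"%o["clock"],(pos*1000).round(1),"jig",d.round(1),"jaw yaw w %.1f j %.1f"%(jw,jw-np.degrees(p[2])),"tilt",M[:,0].round(3),"F",o["force"].round(1),"op %.1f q1 %.0f q6 %.0f"%(o["opening"]*1000,o["joint_pos"][0],o["joint_pos"][5]))
for a in sys.argv[1:]:
    f,*v=a.split(","); x,y,z,yaw=map(float,v)
    if f=="j": xy=Rj@[x/1000,y/1000]+p[:2]; yaw+=np.degrees(p[2])
    else: xy=np.array([x,y])/1000
    yaw=jw+(yaw-jw+90)%180-90; y_=np.radians(yaw)
    X=np.array([0,0,-1.]);Z=np.array([np.cos(y_),np.sin(y_),0]);Y=np.cross(Z,X)
    T=np.c_[X,Y,Z]; sh=M.T@(np.r_[xy,z/1000]-pos)*100; rv=np.degrees((Rm.inv()*R.from_matrix(T)).as_rotvec())
    print(a,"turn",rv.round(1).tolist(),"shift",sh.round(2).tolist())
E
python3 go.py w,596,367,150,-5.5 w,596,367,60,-5.5
```

```text
t 0.10 pos [283.  612.4 225.7] jig [-336.4  782.8] jaw yaw w -114.8 j -112.2 tilt [-0.    -0.001 -1.   ] F [-0.5 -0.1  0.8] op 87.6 q1 82 q6 -17
w,596,367,150,-5.5 turn [70.7, 0.1, -0.1] shift [7.59, 38.71, 9.13]
w,596,367,60,-5.5 turn [70.7, 0.1, -0.1] shift [16.59, 38.71, 9.12]
```

Emit:
servo_tool:
  deltas:
    - [[8,0,0],[0.8,4,1],8.76]
    - [[16,0,0],[1.6,8,2],8.76]
    - [[24,0,0],[2.4,12,3],8.76]
    - [[32,0,0],[3.2,16,4],8.76]
    - [[40,0,0],[4,20,5],8.76]

```text
clock: 0.6
tool_pos: [0.4444, 0.4817, 0.1852]
orientation: [40.7, 89.9, -114.4]
force: [0.1, 0.6, 0.0]
opening: 0.0876
```

```bash
python3 go.py w,596,367,100,-5.5
```

```text
t 0.60 pos [444.4 481.7 185.2] jig [-169.1  659.7] jaw yaw w -155.1 j -152.5 tilt [-0.001 -0.002 -1.   ] F [0.1 0.6 0. ] op 87.6 q1 64 q6 -39
w,596,367,100,-5.5 turn [30.4, 0.1, -0.1] shift [8.52, 16.78, -8.94]
```

Emit:
servo_tool:
  deltas:
    - [[8,0,0],[2,4.2,-2.2],8.76]
    - [[16,0,0],[4,8.4,-4.4],8.76]
    - [[24,0,0],[6,12.6,-6.7],8.76]
    - [[30.4,0,0],[8.5,16.78,-8.94],8.76]
    - [[30.4,0,0],[8.5,16.78,-8.94],8.76]

```text
clock: 1.1
tool_pos: [0.5974, 0.3624, 0.0961]
orientation: [54.9, 89.6, -131.1]
force: [-0.8, -0.6, -0.6]
opening: 0.0875
```

```bash
python3 go.py w,596,367,50,-5.5 w,596,367,4,-5.5; python3 - <<'E'
from h import *
a=snap("top");b=snap("side")
A=cv2.resize(a["image"][140:250,170:330],(640,440),interpolation=cv2.INTER_CUBIC);B=cv2.resize(b["image"][90:250,260:420],(440,440),interpolation=cv2.INTER_CUBIC)
cv2.imwrite("pics/c.png",cv2.resize(np.hstack([A,B]),(800,326))[:,:,::-1])
E
```

```text
t 1.10 pos [597.4 362.4  96.1] jig [-10.8 547.5] jaw yaw w 174.0 j 176.7 tilt [-0.005 -0.006 -1.   ] F [-0.8 -0.6 -0.6] op 87.5 q1 47 q6 -53
w,596,367,50,-5.5 turn [-0.5, 0.3, -0.4] shift [4.61, -0.48, 0.17]
w,596,367,4,-5.5 turn [-0.5, 0.3, -0.4] shift [9.21, -0.5, 0.15]
```

View pics/c.png

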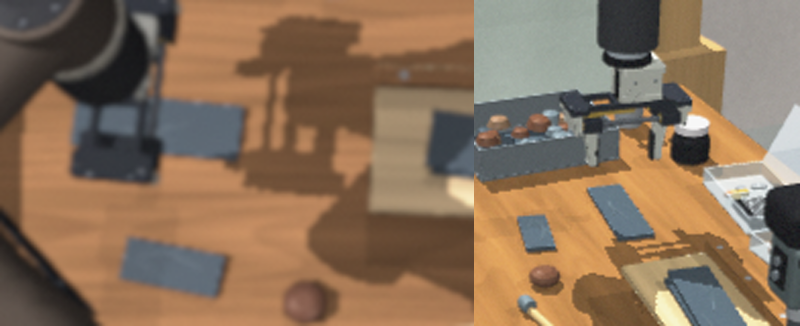

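The picture shows the gripper over the loose blank. The crop mixes parallax, so I'll check it by projection.

```bash
python3 - <<'E'
from h import *
a=snap("top");b=snap("side"); o=ctrl.get_obs(); M=R.from_euler("xyz",o["orientation"],degrees=True).as_matrix()
P=np.array([o["tool_pos"]+M@[0,0,k] for k in(-.055,0,.055)])
k=800/1080
print("side tips in crop",((proj(b,P)-[260,90])*2.75*k+[640*k,0]).round().tolist(),"\ntop",((proj(a,P)-[170,140])*4*k).round().tolist())
q=np.radians(-5.5);C=np.array([[x*np.cos(q)-y*np.sin(q)+.596,x*np.sin(q)+y*np.cos(q)+.367,.008] for x,y in((-.03,-.09),(.03,-.09),(.03,.09),(-.03,.09))])
print("blank side",((proj(b,C)-[260,90])*2.75*k+[640*k,0]).round().tolist(),"\ntop",((proj(a,C)-[170,140])*4*k).round().tolist())
E
```

```text
side tips in crop [[651.0, 155.0], [619.0, 159.0], [586.0, 163.0]] 
top [[145.0, 53.0], [138.0, 106.0], [132.0, 160.0]]
blank side [[617.0, 239.0], [653.0, 234.0], [617.0, 185.0], [584.0, 189.0]] 
top [[238.0, 160.0], [244.0, 105.0], [77.0, 90.0], [70.0, 145.0]]
```

Projection agrees to within 2 mm, so I'll descend and grip.

Emit:
servo_tool:
  deltas:
    - [[-0.5,0.3,-0.4],[3.5,-0.5,0.16],8.76]
    - [[-0.5,0.3,-0.4],[6.5,-0.5,0.16],8.76]
    - [[-0.5,0.3,-0.4],[8.2,-0.5,0.16],8.76]
    - [[-0.5,0.3,-0.4],[9.0,-0.5,0.16],8.76]
    - [[-0.5,0.3,-0.4],[9.1,-0.5,0.16],8.76]

```text
clock: 1.8
tool_pos: [0.5938, 0.3733, 0.0094]
orientation: [-133.4, 89.6, 41.7]
force: [0.4, 0.1, 0.9]
opening: 0.0875
```

Emit:
servo_tool:
  deltas:
    - [[0,0,0],[0,0,0],6.6]
    - [[0,0,0],[0,0,0],6.2]
    - [[0,0,0],[0,0,0],5.8]
    - [[0,0,0],[0,0,0],5.5]
    - [[0,0,0],[0,0,0],5.5]

```text
clock: 2.3
tool_pos: [0.594, 0.3733, 0.0098]
orientation: [-132.7, 89.6, 42.5]
force: [-0.2, -0.4, -0.1]
opening: 0.0568
```

```bash
python3 go.py j,-37,172,120,-4.8
```

```text
t 2.30 pos [594.  373.3   9.8] jig [-14.7 558.3] jaw yaw w 175.1 j 177.8 tilt [ 0.005  0.005 -1.   ] F [-0.2 -0.4 -0.1] op 56.8 q1 48 q6 -53
j,-37,172,120,-4.8 turn [2.6, -0.3, 0.3] shift [-11.22, 38.63, 0.67]
```

Tips stopped at z = 9.8 mm, above the blank. I'll reopen and go lower.

Emit:
servo_tool:
  deltas:
    - [[0,0,0],[0,0.6,0],8.76]
    - [[0,0,0],[0,0.6,-0.2],8.76]
    - [[0,0,0],[0,0.6,-0.2],8.76]
    - [[0,0,0],[0,0.6,-0.2],8.76]
    - [[0,0,0],[0,0.6,-0.2],8.76]

```text
clock: 2.8
tool_pos: [0.5955, 0.3672, 0.0097]
orientation: [-132.9, 89.6, 42.2]
force: [0.5, -0.3, -0.8]
opening: 0.0862
```

```bash
python3 go.py w,596,367,4,-5.5
```

```text
t 2.80 pos [595.5 367.2   9.7] jig [-12.9 552.2] jaw yaw w 175.1 j 177.8 tilt [ 0.005  0.005 -1.   ] F [ 0.5 -0.3 -0.8] op 86.2 q1 48 q6 -52
w,596,367,4,-5.5 turn [0.6, -0.3, 0.3] shift [0.57, 0.02, -0.05]
```

Emit:
servo_tool:
  deltas:
    - [[0.6,-0.3,0.3],[0.3,0,0],8.76]
    - [[0.6,-0.3,0.3],[0.6,0,0],8.76]
    - [[0.6,-0.3,0.3],[0.65,0,0],8.76]
    - [[0.6,-0.3,0.3],[0.65,0,0],8.76]

```text
clock: 3.2
tool_pos: [0.5954, 0.3671, 0.0028]
orientation: [31.8, 89.9, -153.7]
force: [0.2, -0.3, 0.7]
opening: 0.0876
```

Emit:
servo_tool:
  deltas:
    - [[0,0,0],[0,0,0],6.6]
    - [[0,0,0],[0,0,0],6.2]
    - [[0,0,0],[0,0,0],5.8]
    - [[0,0,0],[0,0,0],5.5]
    - [[0,0,0],[0,0,0],5.5]

```text
clock: 3.7
tool_pos: [0.5954, 0.3672, 0.0029]
orientation: [29.1, 90.0, -156.4]
force: [0.7, -0.1, -0.2]
opening: 0.0592
```

```bash
python3 go.py j,-37,172,120,-4.8
```

```text
t 3.70 pos [595.4 367.2   2.9] jig [-13.  552.2] jaw yaw w 174.5 j 177.2 tilt [-0.001 -0.    -1.   ] F [ 0.7 -0.1 -0.2] op 59.2 q1 48 q6 -53
j,-37,172,120,-4.8 turn [2.0, 0.0, -0.0] shift [-11.69, 38.1, 0.53]
```

The blank is gripped at 59 mm. Lift.

Emit:
servo_tool:
  deltas:
    - [[0,0,0],[-2,0,0],5.4]
    - [[0,0,0],[-5,0,0],5.4]
    - [[0,0,0],[-8,0,0],5.4]
    - [[0,0,0],[-11,0,0],5.4]
    - [[0,0,0],[-11.7,1,0],5.4]

```text
clock: 4.2
tool_pos: [0.5961, 0.359, 0.1237]
orientation: [-132.9, 89.7, 41.7]
force: [-0.4, 0.1, -2.3]
opening: 0.0592
```

```bash
python3 go.py j,-37,172,120,-4.8
```

```text
t 4.20 pos [596.1 359.  123.7] jig [-11.9 544.1] jaw yaw w 174.6 j 177.2 tilt [ 0.004  0.003 -1.   ] F [-0.4  0.1 -2.3] op 59.2 q1 47 q6 -52
j,-37,172,120,-4.8 turn [2.0, -0.2, 0.2] shift [0.23, 37.29, 0.72]
```

Emit:
servo_tool:
  deltas:
    - [[0.4,0,0],[0.1,2,0.1],5.4]
    - [[0.8,0,0],[0.1,6,0.2],5.4]
    - [[1.2,0,0],[0.2,10,0.3],5.4]
    - [[1.6,0,0],[0.2,14,0.4],5.4]
    - [[2,0,0],[0.2,18,0.4],5.4]

```text
clock: 4.7
tool_pos: [0.573, 0.1769, 0.1191]
orientation: [-107.7, 89.9, 64.9]
force: [0.6, -0.4, -1.1]
opening: 0.0595
```

Emit:
servo_tool:
  deltas:
    - [[0,0,0],[0,4,0.1],5.4]
    - [[0,0,0],[0,8,0.2],5.4]
    - [[0,0,0],[0,12,0.3],5.4]
    - [[0,0,0],[0,15,0.4],5.4]
    - [[0,0,0],[0,16.5,0.4],5.4]

```text
clock: 5.2
tool_pos: [0.5448, 0.0103, 0.1172]
orientation: [-20.1, 89.8, 152.2]
force: [0.6, 0.3, -2.2]
opening: 0.0589
```

Emit:
servo_tool:
  deltas:
    - [[0,0,0],[0,0,0],5.4]
    - [[0,0,0],[0,0,0],5.4]

```text
clock: 5.4
tool_pos: [0.5438, 0.0096, 0.1162]
orientation: [-6.3, 89.8, 165.9]
force: [-0.1, 0.4, -2.2]
opening: 0.0595
```

```bash
python3 go.py j,-37,172,72,-4.8; python3 - <<'E'
from h import *
b=snap("side");cv2.imwrite("pics/d.png",cv2.resize(b["image"][150:330,310:500],(760,720),interpolation=cv2.INTER_CUBIC)[:590,:,::-1])
E
```

```text
t 5.40 pos [543.8   9.6 116.2] jig [-48.1 192.6] jaw yaw w 172.3 j 174.9 tilt [-0.004  0.001 -1.   ] F [-0.1  0.4 -2.2] op 59.5 q1 22 q6 -29
j,-37,172,72,-4.8 turn [-0.3, 0.2, 0.0] shift [4.42, 1.96, -1.31]
```

View pics/d.png

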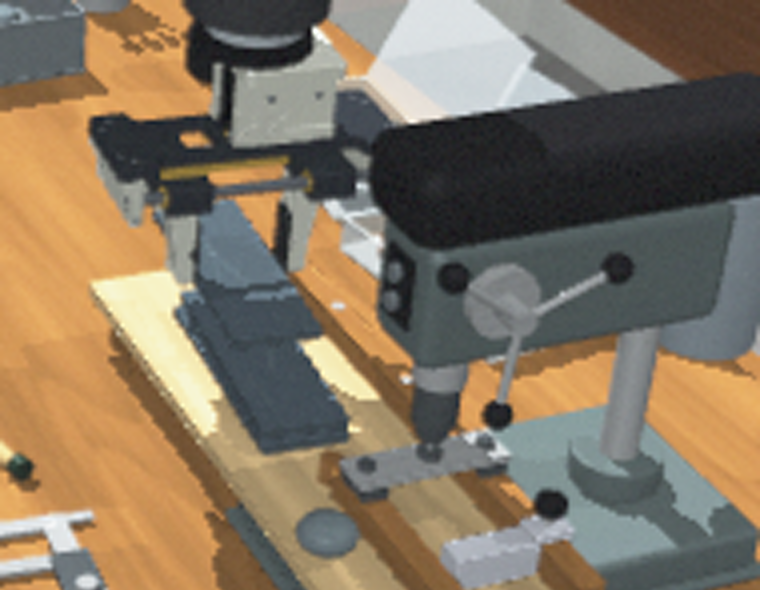

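The blank is held over the stack, with its near corner at about (322,333). I'll check whether it has drooped.

```bash
python3 - <<'E'
from h import *
b=snap("side"); o=ctrl.get_obs(); M=R.from_euler("xyz",o["orientation"],degrees=True).as_matrix()
for dz in (0,.02,.04):
    P=np.array([o["tool_pos"]+M@[dz-.003,s*.09,w] for s in(1,-1) for w in(.03,-.03)])
    print(dz,((proj(b,P)-[310,150])*4).round().tolist())
img=b["image"]; cv2.imwrite("pics/e.png",cv2.resize(img[180:260,340:410],(700,800),interpolation=cv2.INTER_CUBIC)[:590,:,::-1])
E
```

```text
0 [[232.0, 344.0], [321.0, 333.0], [147.0, 211.0], [227.0, 202.0]]
0.02 [[230.0, 370.0], [318.0, 359.0], [145.0, 236.0], [226.0, 227.0]]
0.04 [[228.0, 396.0], [315.0, 385.0], [144.0, 261.0], [224.0, 251.0]]
```

View pics/e.png

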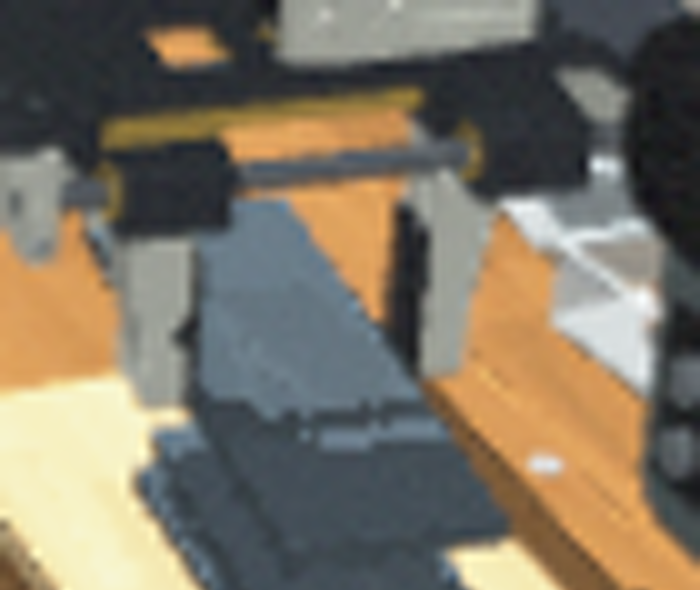

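The near corner projects to (321,333) if level, and it is seen at (320,334), so the blank is level. Position it and lower.

Emit:
servo_tool:
  deltas:
    - [[0,0.2,0],[1,0.5,-0.4],5.4]
    - [[0,0.2,0],[2,1.2,-0.9],5.4]
    - [[0,0.2,0],[2.9,1.9,-1.3],5.4]
    - [[0,0.2,0],[3.4,1.96,-1.3],5.4]
    - [[0,0.2,0],[3.6,1.96,-1.3],5.4]

```text
clock: 6.0
tool_pos: [0.5544, -0.0108, 0.0794]
orientation: [1.1, 89.9, 173.5]
force: [0.1, 0.2, -1.9]
opening: 0.0591
```

Emit:
servo_tool:
  deltas:
    - [[0,0,0],[0,0,0],5.4]
    - [[0,0,0],[0,0,0],5.4]

```text
clock: 6.2
tool_pos: [0.5544, -0.0108, 0.0794]
orientation: [2.4, 89.9, 174.7]
force: [-0.1, 0.1, -3.0]
opening: 0.059
```

```bash
python3 go.py j,-37,172,67,-4.8
```

```text
t 6.20 pos [554.4 -10.8  79.4] jig [-36.5 172.8] jaw yaw w 172.3 j 175.0 tilt [-0.001  0.    -1.   ] F [-0.1  0.1 -3. ] op 59.0 q1 19 q6 -27
j,-37,172,67,-4.8 turn [-0.2, 0.1, -0.0] shift [1.24, 0.08, 0.04]
```

Emit:
servo_tool:
  deltas:
    - [[0,0,0],[0.3,0,0],5.4]
    - [[0,0,0],[0.6,0,0],5.4]
    - [[0,0,0],[0.85,0,0],5.4]
    - [[0,0,0],[1.05,0,0],5.4]
    - [[0,0,0],[1.15,0,0],5.4]

```text
clock: 6.7
tool_pos: [0.5543, -0.0108, 0.0677]
orientation: [5.0, 89.9, 177.4]
force: [-0.2, 0.2, -1.7]
opening: 0.0593
```

Emit:
servo_tool:
  deltas:
    - [[0,0,0],[0.02,0,0],5.4]
    - [[0,0,0],[0.04,0,0],5.4]
    - [[0,0,0],[0.05,0,0],5.4]

```text
clock: 7.0
tool_pos: [0.5543, -0.0108, 0.0672]
orientation: [5.0, 89.9, 177.4]
force: [-0.1, -0.0, -1.9]
opening: 0.0592
```

Still carrying the full weight, so go a little further down.

Emit:
servo_tool:
  deltas:
    - [[0,0,0],[0.03,0,0],5.4]
    - [[0,0,0],[0.06,0,0],5.4]
    - [[0,0,0],[0.09,0,0],5.4]

```text
clock: 7.3
tool_pos: [0.5545, -0.0108, 0.0668]
orientation: [5.9, 89.9, 178.2]
force: [-3.2, 0.1, 6.7]
opening: 0.0595
```

Emit:
servo_tool:
  deltas:
    - [[0,0,0],[0.02,0,0],5.4]
    - [[0,0,0],[0.05,0,0],5.4]
    - [[0,0,0],[0.05,0,0],5.4]

```text
clock: 7.6
tool_pos: [0.5545, -0.0108, 0.0668]
orientation: [8.4, 90.0, -179.2]
force: [-2.8, 0.5, 6.0]
opening: 0.0593
```

Contact made at 6 N. Release, then rise.

Emit:
servo_tool:
  deltas:
    - [[0,0,0],[0,0,0],6.2]
    - [[0,0,0],[0,0,0],6.5]
    - [[0,0,0],[0,0,0],6.9]
    - [[0,0,0],[0,0,0],7.0]
    - [[0,0,0],[0,0,0],7.0]

```text
clock: 8.1
tool_pos: [0.5546, -0.0107, 0.0668]
orientation: [10.1, 90.0, -177.5]
force: [-0.0, -0.2, -0.3]
opening: 0.0703
```

Emit:
servo_tool:
  deltas:
    - [[0,0,0],[-1,0,0],7.0]
    - [[0,0,0],[-3,0,0],7.0]
    - [[0,0,0],[-6,0,0],7.0]
    - [[0,0,0],[-8,0,0],7.0]
    - [[0,0,0],[-8,0,0],7.0]

```text
clock: 8.6
tool_pos: [0.5567, -0.0104, 0.1507]
orientation: [-160.2, 89.7, 12.2]
force: [-1.4, 0.6, -0.5]
opening: 0.07
```

```bash
python3 go.py j,-105,172,140,90 j,-105,172,55,90
```

```text
t 8.60 pos [556.7 -10.4 150.7] jig [-34.3 173.2] jaw yaw w 172.4 j 175.0 tilt [ 0.005  0.001 -1.   ] F [-1.4  0.6 -0.5] op 70.0 q1 19 q6 -27
j,-105,172,140,90 turn [85.0, -0.2, 0.3] shift [1.04, 0.74, 7.04]
j,-105,172,55,90 turn [85.0, -0.2, 0.3] shift [9.54, 0.75, 7.08]
```

Emit:
servo_tool:
  deltas:
    - [[8,0,0],[0.3,0.2,1.4],8.7]
    - [[16,0,0],[0.6,0.4,2.8],8.7]
    - [[24,0,0],[0.9,0.6,4.2],8.7]
    - [[32,0,0],[1,0.7,5.6],8.7]
    - [[40,0,0],[1,0.74,7],8.7]

```text
clock: 9.1
tool_pos: [0.4855, -0.0087, 0.1402]
orientation: [-120.0, 89.7, 12.1]
force: [-0.2, 0.6, -0.4]
opening: 0.087
```

Emit:
servo_tool:
  deltas:
    - [[8,0,0],[0,0,0],8.7]
    - [[16,0,0],[0,0,0],8.7]
    - [[24,0,0],[0,0,0],8.7]
    - [[32,0,0],[0,0,0],8.7]
    - [[40,0,0],[0,0,0],8.7]

```text
clock: 9.6
tool_pos: [0.4852, -0.0087, 0.1402]
orientation: [-79.4, 89.7, 12.3]
force: [0.7, -0.2, -0.6]
opening: 0.0871
```

Emit:
servo_tool:
  deltas:
    - [[3,0,0],[0,0,0],8.7]
    - [[3,0,0],[0,0,0],8.7]

```text
clock: 9.8
tool_pos: [0.485, -0.0087, 0.1403]
orientation: [-75.8, 89.8, 12.9]
force: [-0.3, -0.3, 0.6]
opening: 0.0874
```

```bash
python3 go.py j,-105,172,52,90 j,-38,172,52,90;python3 - <<'E'
from h import *
b=snap("top");cv2.imwrite("pics/f.png",cv2.resize(b["image"][140:232,285:455],(782,423),interpolation=cv2.INTER_CUBIC)[:,:,::-1])
E
```

```text
t 9.80 pos [485.   -8.7 140.3] jig [-106.   171.6] jaw yaw w 88.7 j 91.3 tilt [ 0.004  0.001 -1.   ] F [-0.3 -0.3  0.6] op 87.4 q1 22 q6 -114
j,-105,172,52,90 turn [1.3, 0.1, 0.2] shift [8.83, -0.06, 0.03]
j,-38,172,52,90 turn [1.3, 0.1, 0.2] shift [8.85, -6.76, -0.13]
```

View pics/f.png

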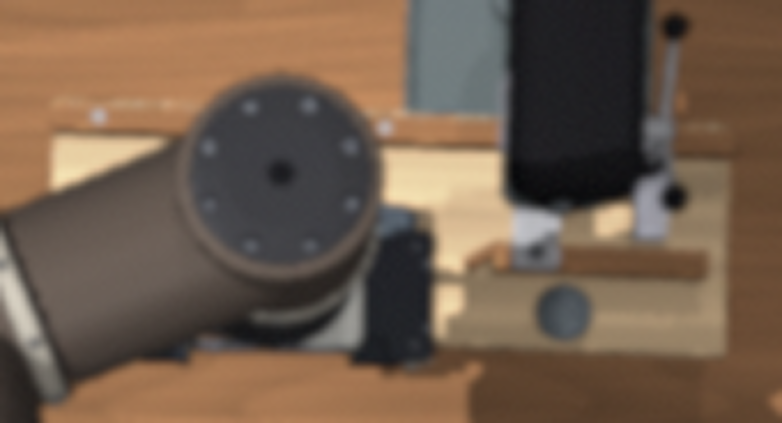

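The arm hides the pack, and the tool is in front of the board as intended. Descend and push toward the fence.

Emit:
servo_tool:
  deltas:
    - [[1.3,0,0],[3,0,0],8.7]
    - [[1.3,0,0],[6,0,0],8.7]
    - [[1.3,0,0],[8,0,0],8.7]
    - [[1.3,0,0],[8.8,0,0],8.7]
    - [[1.3,0,0],[8.8,0,0],8.7]

```text
clock: 10.35
tool_pos: [0.4849, -0.0089, 0.0515]
orientation: [-84.1, 89.9, 3.5]
force: [1.0, -0.3, 0.5]
opening: 0.0867
```

Emit:
servo_tool:
  deltas:
    - [[0,0,0],[0,-0.7,0],8.7]
    - [[0,0,0],[0,-1.4,0],8.7]
    - [[0,0,0],[0,-2.1,0],8.7]
    - [[0,0,0],[0,-2.8,0],8.7]
    - [[0,0,0],[0,-3.3,0],8.7]

```text
clock: 10.85
tool_pos: [0.518, -0.0106, 0.0517]
orientation: [-98.1, 89.9, -10.6]
force: [-4.4, 0.3, 1.9]
opening: 0.0869
```

```bash
python3 go.py j,-40,172,51,90
```

```text
t 10.85 pos [518.  -10.6  51.7] jig [-72.9 171.2] jaw yaw w 87.6 j 90.2 tilt [ 0.001 -0.    -1.   ] F [-4.4  0.3  1.9] op 86.9 q1 21 q6 -113
j,-40,172,51,90 turn [0.2, -0.0, 0.1] shift [0.08, -3.29, 0.07]
```

Emit:
servo_tool:
  deltas:
    - [[0,0,0],[0,-0.6,0],8.7]
    - [[0,0,0],[0,-1.2,0],8.7]
    - [[0,0,0],[0,-1.8,0],8.7]
    - [[0,0,0],[0,-2.3,0],8.7]
    - [[0,0,0],[0,-2.7,0],8.7]

```text
clock: 11.35
tool_pos: [0.5451, -0.0119, 0.0517]
orientation: [-115.2, 90.0, -27.6]
force: [-5.2, 0.1, 5.3]
opening: 0.0871
```

Emit:
servo_tool:
  deltas:
    - [[0,0,0],[0,-0.15,0],8.7]
    - [[0,0,0],[0,-0.3,0],8.7]
    - [[0,0,0],[0,-0.4,0],8.7]

```text
clock: 11.65
tool_pos: [0.5477, -0.0122, 0.0515]
orientation: [110.8, 89.9, -161.7]
force: [-11.9, 3.1, 10.8]
opening: 0.087
```

```bash
python3 go.py j,-40,172,51,90
```

```text
t 11.65 pos [547.7 -12.2  51.5] jig [-43.2 171. ] jaw yaw w 87.5 j 90.2 tilt [-0.002 -0.001 -1.   ] F [-11.9   3.1  10.8] op 87.0 q1 19 q6 -112
j,-40,172,51,90 turn [0.2, -0.0, -0.1] shift [0.05, -0.32, 0.1]
```

Emit:
servo_tool:
  deltas:
    - [[0,0,0],[0,-0.1,0],8.7]
    - [[0,0,0],[0,-0.2,0],8.7]
    - [[0,0,0],[0,-0.2,0],8.7]

```text
clock: 11.95
tool_pos: [0.5477, -0.0123, 0.0514]
orientation: [100.8, 89.7, -171.7]
force: [-11.3, 2.9, 9.6]
opening: 0.087
```

```bash
python3 go.py j,-40,172,51,90; python3 -c "
from h import *
print(ctrl.get_obs()['moment'])"
```

```text
t 11.95 pos [547.7 -12.3  51.4] jig [-43.2 170.9] jaw yaw w 87.5 j 90.1 tilt [-0.006 -0.001 -1.   ] F [-11.3   2.9   9.6] op 87.0 q1 19 q6 -112
j,-40,172,51,90 turn [0.1, -0.1, -0.3] shift [0.04, -0.32, 0.11]
[ 1.39778265  3.98853205 -0.07361279]
```

Blocked at about 11 N, so the pack is probably at the fence. Back off, rise, turn back, and look.

Emit:
servo_tool:
  deltas:
    - [[0,0,0],[0,1.5,0],8.7]
    - [[0,0,0],[0,3.5,0],8.7]
    - [[0,0,0],[-3,4,0],8.7]
    - [[0,0,0],[-7,4,0],6]
    - [[0,0,0],[-10,4,0],4]

```text
clock: 12.45
tool_pos: [0.5097, -0.0101, 0.1541]
orientation: [100.0, 89.9, -172.5]
force: [1.5, -0.1, -1.1]
opening: 0.0765
```

Emit:
servo_tool:
  deltas:
    - [[-8,0,0],[0,0,3],3]
    - [[-16,0,0],[0,0,7],2]
    - [[-24,0,0],[0,0,10.5],1]
    - [[-32,0,0],[0,0,13],0.5]
    - [[-40,0,0],[0,0,15],0.5]

```text
clock: 12.95
tool_pos: [0.5173, 0.1421, 0.1545]
orientation: [-56.8, 89.9, 71.1]
force: [-0.2, -0.6, -0.5]
opening: 0.0367
```

```bash
python3 go.py j,-3,310,140,1 j,-3,310,140,0;python3 - <<'E'
from h import *
a=snap("top");b=snap("side")
save(a,"g_t.png");save(b,"g_s.png")
A=cv2.resize(a["image"][150:222,290:420],(780,432),interpolation=cv2.INTER_CUBIC);B=cv2.resize(b["image"][190:290,330:440],(440,400),interpolation=cv2.INTER_CUBIC)
cv2.imwrite("pics/g.png",np.vstack([A,np.pad(B,((0,0),(0,340),(0,0)))])[:600*2,:,::-1][:832] if 0 else np.vstack([cv2.resize(A,(546,302)),np.pad(cv2.resize(B,(319,290)),((0,0),(0,227),(0,0)))])[:,:,::-1])
E
```

```text
t 12.95 pos [517.3 142.1 154.5] jig [-80.7 323.7] jaw yaw w 128.0 j 130.6 tilt [ 0.     0.001 -1.   ] F [-0.2 -0.6 -0.5] op 36.7 q1 36 q6 -88
j,-3,310,140,1 turn [-50.4, 0.0, 0.1] shift [1.45, -5.01, -6.1]
j,-3,310,140,0 turn [-49.4, 0.0, 0.1] shift [1.45, -5.01, -6.1]
```

View pics/g.png

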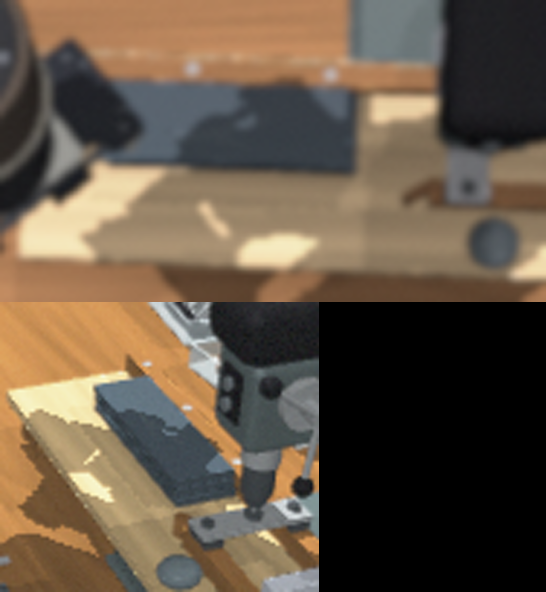

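The pack is neat against the fence. In the top crop its front right corner is at (355,172), and in the side view it stands as a squared stack of three. I'll measure that corner and the fence gap, then go round to the +y end.

Emit:
servo_tool:
  deltas:
    - [[-8,0,0],[0,-1,-1.2],0.5]
    - [[-16,0,0],[0.5,-2,-2.4],0.5]
    - [[-24,0,0],[1,-3,-3.6],0.5]
    - [[-32,0,0],[1.4,-4,-4.8],0.5]
    - [[-40,0,0],[1.4,-5,-6.1],0.5]

```text
clock: 13.55
tool_pos: [0.5953, 0.1245, 0.1399]
orientation: [-107.5, 89.9, 60.6]
force: [-0.0, -0.1, -0.3]
opening: 0.0051
```

Emit:
servo_tool:
  deltas:
    - [[-8,0,0],[0,0,0],0.5]
    - [[-10,0,0],[0,0,0],0.5]
    - [[-10,0,0],[0,0,0],0.5]

```text
clock: 13.85
tool_pos: [0.5959, 0.1239, 0.1397]
orientation: [-132.5, 89.9, 45.5]
force: [0.0, -0.6, -0.5]
opening: 0.0049
```

```bash
python3 go.py j,-3,310,51,0 j,-3,310,140,0;python3 - <<'E'
from fit import *
k=lambda p:np.array(p)/4.2+[290,150]
print(J(unproj(s,k([(355,172),(355,92),(110,163)]),.072)).round(1))
b=lambda p:(np.array(p)-[0,302])/2.9+[330,190]
print(J(unproj(t,b([(95,388),(150,377),(233,474),(175,490)]),.072)).round(1))
E
```

```text
t 13.85 pos [595.9 123.9 139.7] jig [ -1.3 309.2] jaw yaw w 177.9 j 180.6 tilt [ 0.001  0.001 -1.   ] F [ 0.  -0.6 -0.5] op 4.9 q1 30 q6 -32
j,-3,310,51,0 turn [0.6, -0.1, 0.1] shift [8.87, -0.07, 0.18]
j,-3,310,140,0 turn [0.6, -0.1, 0.1] shift [-0.03, -0.08, 0.17]
[[-34.   78.3]
 [ 24.5  80.3]
 [-34.6 254.5]]
[[-28.3 260.2]
 [ 32.3 262.6]
 [ 27.4  80.4]
 [-33.7  73.9]]
```

The front edge sits at x ≈ -32 ± 2 with ends at y ≈ 80 and 260, which is flush. Lower behind the +y end and push along the fence.

Emit:
servo_tool:
  deltas:
    - [[0.6,0,0],[3,0,0.1],0.5]
    - [[0.6,0,0],[6,0,0.2],0.5]
    - [[0.6,0,0],[8,0,0.2],0.5]
    - [[0.6,0,0],[8.8,0,0.2],0.5]
    - [[0.6,0,0],[8.8,0,0.2],0.5]

```text
clock: 14.35
tool_pos: [0.5937, 0.1237, 0.0509]
orientation: [-92.1, 90.0, 85.1]
force: [-0.1, -0.6, 0.1]
opening: 0.0049
```

Emit:
servo_tool:
  deltas:
    - [[0,0,0],[0,0.8,0],0.5]
    - [[0,0,0],[0,1.8,0],0.5]
    - [[0,0,0],[0,2.8,0],0.5]
    - [[0,0,0],[0,3.5,0],0.5]
    - [[0,0,0],[0,4.2,0],0.5]

```text
clock: 14.85
tool_pos: [0.5922, 0.0814, 0.0516]
orientation: [-132.4, 89.9, 44.8]
force: [-0.6, 3.4, 0.6]
opening: 0.0048
```

```bash
python3 go.py j,-2,200,51.5,0
```

```text
t 14.85 pos [592.2  81.4  51.6] jig [ -3.  266.6] jaw yaw w 177.2 j 179.9 tilt [ 0.002  0.002 -1.   ] F [-0.6  3.4  0.6] op 4.8 q1 27 q6 -29
j,-2,200,51.5,0 turn [-0.1, -0.1, 0.1] shift [0.0, 6.66, -0.12]
```

Emit:
servo_tool:
  deltas:
    - [[0,0,0],[0,0.8,0],0.5]
    - [[0,0,0],[0,1.6,0],0.5]
    - [[0,0,0],[0,2.4,0],0.5]
    - [[0,0,0],[0,3.2,0],0.5]
    - [[0,0,0],[0,4,0],0.5]

```text
clock: 15.35
tool_pos: [0.5904, 0.0409, 0.0517]
orientation: [-136.3, 89.8, 40.9]
force: [-1.1, 4.7, 3.5]
opening: 0.0052
```

Emit:
servo_tool:
  deltas:
    - [[0,0,0],[0,0.8,0],0.5]
    - [[0,0,0],[0,1.6,0],0.5]
    - [[0,0,0],[0,2.4,0],0.5]
    - [[0,0,0],[0,3.2,0],0.5]
    - [[0,0,0],[0,4,0],0.5]

```text
clock: 15.85
tool_pos: [0.5885, 0.0004, 0.0517]
orientation: [-136.9, 89.8, 40.4]
force: [0.6, 3.2, 3.2]
opening: 0.005
```

```bash
python3 go.py j,-2,130,51.5,0
```

```text
t 15.85 pos [5.885e+02 4.000e-01 5.170e+01] jig [ -3.  185.5] jaw yaw w 177.2 j 179.9 tilt [ 0.002  0.002 -1.   ] F [0.6 3.2 3.2] op 5.0 q1 19 q6 -22
j,-2,130,51.5,0 turn [-0.1, -0.1, 0.1] shift [0.01, 5.55, -0.11]
```

Emit:
servo_tool:
  deltas:
    - [[0,0,0],[0,0.8,0],0.5]
    - [[0,0,0],[0,1.6,0],0.5]
    - [[0,0,0],[0,2.4,0],0.5]
    - [[0,0,0],[0,3.1,0],0.5]
    - [[0,0,0],[0,3.7,0],0.5]

```text
clock: 16.35
tool_pos: [0.5868, -0.0372, 0.0517]
orientation: [-138.4, 89.8, 38.8]
force: [-0.5, 4.9, 3.9]
opening: 0.005
```

Emit:
servo_tool:
  deltas:
    - [[0,0,0],[0,0.4,0],0.5]
    - [[0,0,0],[0,0.8,0],0.5]
    - [[0,0,0],[0,1.1,0],0.5]
    - [[0,0,0],[0,1.4,0],0.5]
    - [[0,0,0],[0,1.7,0],0.5]

```text
clock: 16.85
tool_pos: [0.5859, -0.0543, 0.0517]
orientation: [-137.5, 89.8, 39.7]
force: [-0.4, 4.0, 3.2]
opening: 0.0047
```

```bash
python3 go.py j,-2,126,51.5,0
```

```text
t 16.85 pos [585.9 -54.3  51.7] jig [ -3.1 130.8] jaw yaw w 177.2 j 179.9 tilt [ 0.002  0.002 -1.   ] F [-0.4  4.   3.2] op 4.7 q1 14 q6 -16
j,-2,126,51.5,0 turn [-0.1, -0.1, 0.1] shift [0.02, 0.48, -0.11]
```

Emit:
servo_tool:
  deltas:
    - [[0,0,0],[0,0.2,0],0.5]
    - [[0,0,0],[0,0.4,0],0.5]
    - [[0,0,0],[0,0.6,0],0.5]

```text
clock: 17.15
tool_pos: [0.5856, -0.0603, 0.0517]
orientation: [-137.8, 89.8, 39.5]
force: [0.1, 4.6, 3.8]
opening: 0.005
```

Emit:
servo_tool:
  deltas:
    - [[0,0,0],[0,0.15,0],0.5]
    - [[0,0,0],[0,0.3,0],0.5]
    - [[0,0,0],[0,0.4,0],0.5]

```text
clock: 17.45
tool_pos: [0.5856, -0.0611, 0.0517]
orientation: [-117.5, 89.6, 59.8]
force: [-5.5, 28.6, 7.4]
opening: 0.0053
```

Home: 29 N at jig y ≈ 124, which matches a stop at about -66. Back off, rise, and look.

Emit:
servo_tool:
  deltas:
    - [[0,0,0],[0,-1,0],0.5]
    - [[0,0,0],[0,-3,0],0.5]
    - [[0,0,0],[-3,-6,0],0.5]
    - [[0,0,0],[-6,-10,0],0.5]
    - [[0,0,0],[-9,-15,0],0.5]

```text
clock: 17.95
tool_pos: [0.5919, 0.0812, 0.1392]
orientation: [-117.2, 89.7, 59.9]
force: [1.2, 0.3, -0.7]
opening: 0.0048
```

```bash
python3 go.py j,-85,110,140,90;python3 - <<'E'
from h import *
a=snap("top");b=snap("side")
A=cv2.resize(a["image"][160:205,335:445],(770,315),interpolation=cv2.INTER_CUBIC);B=cv2.resize(b["image"][230:305,370:470],(380,285),interpolation=cv2.INTER_CUBIC)
cv2.imwrite("pics/i.png",np.vstack([A,np.pad(B,((0,0),(0,390),(0,0)))])[:,:,::-1])
E
```

```text
t 17.95 pos [591.9  81.2 139.2] jig [ -3.3 266.3] jaw yaw w 177.1 j 179.8 tilt [ 0.003  0.004 -1.   ] F [ 1.2  0.3 -0.7] op 4.8 q1 26 q6 -29
j,-85,110,140,90 turn [89.8, 0.1, 0.3] shift [-0.17, 15.66, 8.1]
```

View pics/i.png

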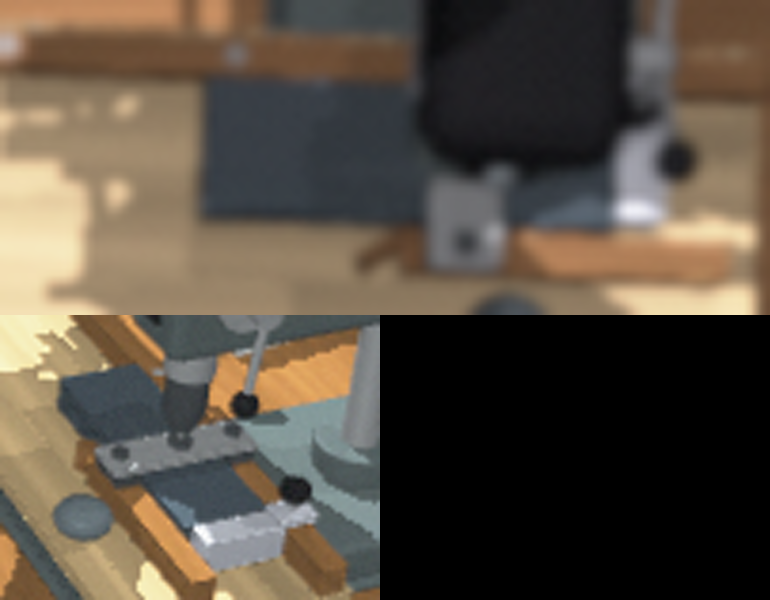

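The picture shows the pack under the bar, its end against the stop (side view at (200,520)), and its front edge running (205,217) to (425,222) in the top crop. Next I'll check its alignment numerically with an edge fit.

```bash
python3 - <<'E'
from fit import *
s=snap("top"); t=snap("side")
g=cv2.GaussianBlur(s["image"],(1,3),0).astype(float).sum(2)
pts=[]
for u in range(366,396,2):
    col=g[184:198,u]; d=np.diff(col); k=d.argmax(); 
    if 0<k<len(d)-1:
        a,b,c=d[k-1:k+2]; pts.append((u,184.5+k+.5*(a-c)/(a-2*b+c)))
q=J(unproj(s,pts,.072)); print("front top edge x vs y",q[:,:].round(1).tolist()); print("slope deg, x@0,100",np.degrees(np.polyfit(q[:,1],q[:,0],1)[0]),np.polyval(np.polyfit(q[:,1],q[:,0],1),[30,115]))
print("left end",J(unproj(s,[(205/7+335,217/7+160),(205/7+335,83/7+160)],.072)))
# predicted vs fence top front edge in same image
pf=[]
for u in range(340,362,2):
    col=g[164:182,u]; pf.append((u,col.round().tolist()))
print(pf[3],pf[8])
E
```

```text
front top edge x vs y [[-36.8, 103.9], [-36.7, 97.9], [-36.5, 91.9], [-36.2, 85.9], [-36.0, 79.8], [-35.7, 73.8], [-35.8, 67.8], [-36.0, 61.8], [-35.6, 55.8], [-35.3, 49.8], [-35.7, 43.7], [-35.0, 37.7], [-36.6, 25.6], [-36.4, 19.6]]
slope deg, x@0,100 -0.4398047338787428 [-35.76813974 -36.4206032 ]
left end [[-35.41037564 109.14340358]
 [ 23.45618204 111.25180605]]
(346, [320.0, 263.0, 236.0, 232.0, 227.0, 220.0, 235.0, 277.0, 325.0, 352.0, 370.0, 385.0, 388.0, 385.0, 392.0, 401.0, 409.0, 413.0]) (356, [314.0, 262.0, 240.0, 237.0, 237.0, 229.0, 230.0, 261.0, 311.0, 344.0, 354.0, 362.0, 369.0, 376.0, 384.0, 394.0, 403.0, 408.0])
```

At the lower edge (z = 48) that corresponds to x ≈ -31, with yaw within 0.4°. I'll give the protruding tail one light finishing tap against the fence.

Emit:
servo_tool:
  deltas:
    - [[0,0,0],[0,3,3],0.5]
    - [[0,0,0],[0,6,5],0.5]
    - [[0,0,0],[0,10,7],0.5]
    - [[0,0,0],[0,14,8],0.5]
    - [[0,0,0],[0,17.3,8.2],0.5]

```text
clock: 18.65
tool_pos: [0.4988, -0.0902, 0.136]
orientation: [-91.3, 89.7, 85.9]
force: [0.8, 0.4, 0.8]
opening: 0.0052
```

Emit:
servo_tool:
  deltas:
    - [[0,0,0],[2,0,0],0.5]
    - [[0,0,0],[5,0,0],0.5]
    - [[0,0,0],[7.5,0,0],0.5]
    - [[0,0,0],[8.4,0,0],0.5]
    - [[0,0,0],[8.4,0,0],0.5]

```text
clock: 19.15
tool_pos: [0.4971, -0.091, 0.0505]
orientation: [-42.6, 89.7, 134.6]
force: [0.1, 1.1, -0.2]
opening: 0.005
```

```bash
python3 go.py j,-55,92,53,0
```

```text
t 19.15 pos [497.1 -91.   50.5] jig [-90.1  90. ] jaw yaw w 177.2 j 179.8 tilt [-0.004  0.004 -1.   ] F [ 0.1  1.1 -0.2] op 5.0 q1 12 q6 -14
j,-55,92,53,0 turn [-0.2, 0.2, 0.2] shift [-0.27, -0.21, -3.51]
```

Emit:
servo_tool:
  deltas:
    - [[0,0,0],[-0.2,0,-0.8],0.5]
    - [[0,0,0],[-0.2,0,-1.6],0.5]
    - [[0,0,0],[-0.2,0,-2.3],0.5]
    - [[0,0,0],[-0.2,0,-2.7],0.5]
    - [[0,0,0],[-0.2,0,-3],0.5]

```text
clock: 19.65
tool_pos: [0.5278, -0.0923, 0.0526]
orientation: [-48.0, 89.7, 129.1]
force: [0.2, 0.5, 0.2]
opening: 0.005
```

Emit:
servo_tool:
  deltas:
    - [[0,0,0],[0,0,-0.15],0.5]
    - [[0,0,0],[0,0,-0.3],0.5]
    - [[0,0,0],[0,0,-0.4],0.5]

```text
clock: 19.95
tool_pos: [0.5317, -0.0925, 0.0526]
orientation: [-46.8, 89.7, 130.4]
force: [0.3, 0.5, 0.7]
opening: 0.0053
```

```bash
python3 go.py j,-55,92,53,0
```

```text
t 19.95 pos [531.7 -92.5  52.6] jig [-55.5  90. ] jaw yaw w 177.2 j 179.8 tilt [-0.003  0.004 -1.   ] F [0.3 0.5 0.7] op 5.3 q1 11 q6 -13
j,-55,92,53,0 turn [-0.2, 0.2, 0.2] shift [-0.04, -0.2, -0.05]
```

Emit:
servo_tool:
  deltas:
    - [[0,0,0],[0,0,-0.1],0.5]
    - [[0,0,0],[0,0,-0.2],0.5]
    - [[0,0,0],[0,0,-0.3],0.5]

```text
clock: 20.25
tool_pos: [0.5348, -0.0927, 0.0526]
orientation: [-47.1, 89.7, 130.1]
force: [0.6, 0.1, -0.7]
opening: 0.005
```

Emit:
servo_tool:
  deltas:
    - [[0,0,0],[0,0,-0.1],0.5]
    - [[0,0,0],[0,0,-0.2],0.5]

```text
clock: 20.45
tool_pos: [0.5365, -0.0928, 0.0525]
orientation: [-42.4, 89.7, 134.7]
force: [-2.5, 0.2, 2.3]
opening: 0.0048
```

Emit:
servo_tool:
  deltas:
    - [[0,0,0],[0,0,-0.1],0.5]
    - [[0,0,0],[0,0,-0.2],0.5]
    - [[0,0,0],[0,0,-0.2],0.5]

```text
clock: 20.75
tool_pos: [0.5366, -0.0929, 0.0523]
orientation: [-26.5, 89.5, 150.7]
force: [-6.8, 2.2, 6.5]
opening: 0.0048
```

```bash
python3 go.py
```

```text
t 20.75 pos [536.6 -92.9  52.3] jig [-50.6  90. ] jaw yaw w 177.1 j 179.8 tilt [-0.007  0.004 -1.   ] F [-6.8  2.2  6.5] op 4.8 q1 11 q6 -13
```

The pack did not move under 7 N, so it was already flush on the fence. Withdraw and take a last look.

Emit:
servo_tool:
  deltas:
    - [[0,0,0],[0,0,1],0.5]
    - [[0,0,0],[0,0,3],0.5]
    - [[0,0,0],[-3,0,4],0.5]
    - [[0,0,0],[-7,-2,4],0.5]
    - [[0,0,0],[-10,-6,4],0.5]

```text
clock: 21.25
tool_pos: [0.5002, -0.0321, 0.1549]
orientation: [-31.4, 89.6, 145.6]
force: [1.3, 0.4, -0.1]
opening: 0.0053
```

Emit:
servo_tool:
  deltas:
    - [[0,0,0],[0,-5,0],0.5]
    - [[0,0,0],[0,-10,0],0.5]
    - [[0,0,0],[0,-15,0],0.5]
    - [[0,0,0],[0,-18,0],0.5]
    - [[0,0,0],[0,-18,0],0.5]

```text
clock: 21.75
tool_pos: [0.5099, 0.151, 0.1556]
orientation: [-43.2, 89.6, 134.0]
force: [-0.2, -0.7, -1.3]
opening: 0.0051
```

```bash
python3 - <<'E'
from h import *
import pickle
a=snap("top");b=snap("side")
A=cv2.resize(a["image"][150:270,180:520],(782,276));B=cv2.resize(b["image"][235:305,370:470],(440,308),interpolation=cv2.INTER_CUBIC)
cv2.imwrite("pics/k.png",np.vstack([A,np.pad(B,((0,0),(0,342),(0,0)))])[:,:,::-1])
E
```

```text
(no output)
```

View pics/k.png

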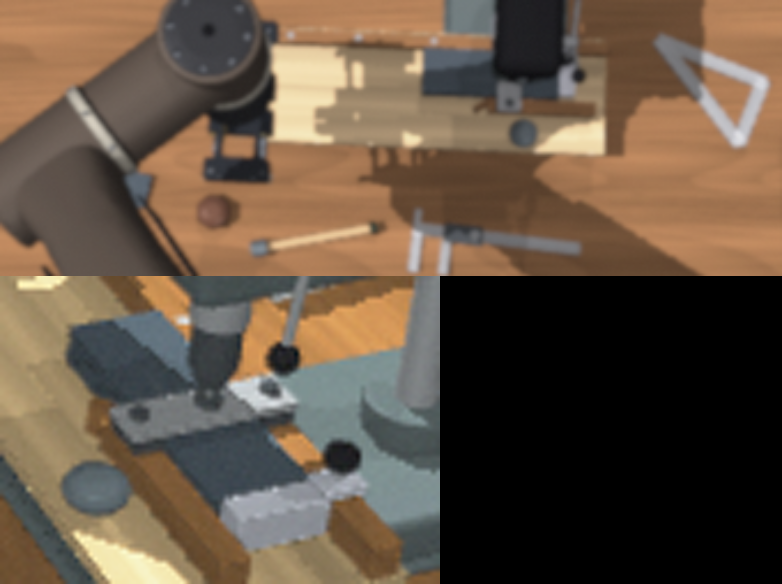

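The pack lies under the bar along the fence and meets the stop (side view about (220–310,490)). The bystanders in view are where they were. I'll hand in.

```bash
python3 -c "
from plant import ctrl
print(ctrl.close_job())"
```

```text
the job is handed in; nothing more can be done
None
```

The job is handed in at 21.8 s on the robot's clock, against the 64 s limit. The loose blank is on the stack, and the pack of three is against the fence, under the bush bar and home against the stop.

**What I did**
- **Laying:** I laid the loose blank on the two stacked ones and released it at 6 N contact.
- **Fence:** I tapped the pack against the fence with both fingers until it was blocked at about 11 N.
- **Sliding:** I pushed it along by its end at 3–5 N. It stopped at the stop with 29 N, at jig y ≈ -66, where the cameras had put the stop.

**Last checks**
- **Flush to the fence:** A finishing tap of 7 N on the pack's tail moved it no further.
- **Final picture:** The pack lies against the fence and meets the stop. The pebbles, caliper, stick and set square look unmoved; the arm hid most of the offcut, so I could not check it.
- **Drill:** I kept well clear of it and saw no unexpected forces.

**Failed or uncertain**
- **First grasp:** It closed 10 mm up, above the blank. I reopened, went lower and gripped it properly, with no measurable force on the slate.
- **Front edge:** The camera put it at x ≈ -31 to -36 mm depending on the edge height assumed, with a slope of about 0.4°. I relied on the force contacts for flushness.
- **Hidden ends:** The ends under the bar were judged only from the push against the stop and the pictures.
- **Picture count:** I viewed 11 pictures, one over the budget of 10.

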